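# Load and level the condiment shelf

### The job

Stand the salt shaker, the egg cup and the small corked bottle upright inside the rimmed bay of the little tilting shelf. Then, with its load on, press the red levelling knob down so that the shelf seats on its foot and the knob sinks on its spring, and turn it while pressing until the bubble of the spirit level lies between its two black lines. Finish like that, still holding the knob pressed down with the bubble centred so that I can tighten the locknut, and leave the other things on the worktop alone.

Things in the scene. Friction and masses are not known exactly. Their poses are not given: they have to be found in the camera images.
- salt_shaker: glass salt shaker with a dull tin cap, round, 42 mm across, 74 mm high; origin at the centre of its underside, z up its axis
- egg_cup: cream egg cup, round, 49 mm across the bowl, 60 mm high, the bowl in its upper half; origin at the centre of its underside, z up its axis
- corked_bottle: small blue-grey glass bottle with a cork, round, 48 mm across its body, 66 mm high (body up to about 40 mm, then a narrower neck and the cork); origin at the centre of its underside, z up its axis
- stand: fixed base of the tilting shelf: dark steel plate 200 x 250 mm; origin on the worktop under its centre, z up. The wooden board above it, 220 mm (x) by 250 mm (y), top about 64 mm above the worktop, tilts about a hinge rod along x at its +y end; its -y end rests on a foot under the knob. Bay, knob and level ride on the board
- bay (a point): centre of the floor of the rimmed bay at the +y half of the board: inside 205 mm along x, 85 mm along y, rim of darker wood 14 mm high and 5 mm thick; x and y along the rims, z up out of the board. Room for the three things in a row along x, about 65 mm apart
- knob_grip (a point): point on the axis of the levelling knob: a red bar 46 mm long (this point's x), 24 wide (y), 26 high, on a black disc 64 mm across. The point is 19 mm above the disc, 7 mm below the bar's top: a TCP here pinches the bar across its width with the fingertips on the disc, to push on it. The knob sits at the board's -y end, 140 mm from the bay's middle, and stays as turned (friction up to 0.3 Nm)
- knob_push (a joint): how far the knob is pushed down into the board on its own spring, m: 0 up, 0.010 fully in. It begins to sink at about 9 N and takes 15 N at the full 0.010; wanted at least 0.0015 (3 to 7 mm is a good push)
- seat (a joint): seating of the board on its foot, rad: 0 sprung up (knob end about 5 mm high), 0.03 pressed home, wanted over 0.025. About 5 to 6 N down on the knob seats it, before the knob itself starts to sink; it springs up when let go. Seating moves the bubble about 15 mm toward +y, so the bubble tells the truth only while pressed
- vial (a point): middle of the spirit level, between its two black lines (24 mm apart), on top of a white block 34 x 110 x 12 mm with a bright green window at the board's far (+x) edge, 115 mm from the knob's axis; its y axis runs along the level, toward the bay
- bubble (a point): middle of the pale bubble, 16 x 8 mm. Its offset from vial along the level's y shows the tilt, 0.5 mm per mrad, toward the high end. Turning the knob clockwise seen from above raises the knob end (-y): per rad 0.03 rad of tilt, 5 mm of height at the knob, and 15 mm of bubble toward -y. The foot always starts too low: when pressed it needs 0.5 to 1.4 rad clockwise
- cotton_reel: a bystander, to be left alone: wooden reel with red thread, 34 mm across, 44 mm high, standing; origin at its underside
- candle_stub: a bystander, to be left alone: stub of a white candle, 22 mm across, 51 mm high, standing; origin at its underside
- biscuit_cutter: a bystander, to be left alone: tin ring, 63 mm across, 26 mm high; origin at its underside
- polish_tin: a bystander, to be left alone: round flat tin with a black lid, 68 mm across, 22 mm high; origin at its underside
- dripping_jar: a bystander, to be left alone: lidded jar, 105 mm across, 111 mm high, on top of the green box at the back; origin at its underside
There are look-alikes about, which are no part of the job. What is shaped like the corked_bottle but green is not meant. What is shaped like the egg_cup but green is not meant.

How it is judged:
By the outcome, as a careful person would: the job done as asked, in the order asked, and still so for the second after the job is handed in, while the arm keeps its last pose, push and grip.
It also fails if it takes over 72 s, if anything falls off the work surface, if the arm or the gripper's body presses on something with over 40 N, if the wrist force passes 120 N, or if a joint passes its speed limit or range.

### The arm

A 6-joint arm with a two-finger parallel gripper is mounted at the origin on a cart in front of the work surface, level with it; the furniture and walls round the work are solid. World frame = base frame: x ahead of the robot, y to its left, z up, the work surface at z = 0. Lengths are in m, angles in rad, forces in N, time in s.
With the tool pointing down it reaches from about 0.25 to 0.725 m from the base axis. Payload 4 kg.
Tool frame: the origin (TCP) lies between the finger pads, 19 mm behind the fingertips; this is the grasp point; z points along the fingers, y is the line along which they close (so a half turn about z gives the same grasp; the last joint's range is limited). The gripper opens to 85 mm and grips with 20 to 120 N. Pads are 22 mm wide; open, the fingers measure 114 mm over their backs; the gripper's body (76 mm by 85 mm) begins 54 mm behind the grasp point. The pads swing forward as they close: fully open they stand 13 mm farther back than shut.
Start: joints at [1.138, 0.241, 0.005, 1.335, 0, 1.571], TCP at [0.21, 0.454, 0.25] pointing down, gripper open.
Joint ranges: [-2.72, 2.72], [-1.05, 1.87], [-1.09, 1.28], [-1.99, 2.15], [-1.42, 1.44], [-3.14, 3.14]. Speed limits (rad/s): [2.79, 2.79, 3.14, 3.14, 3.14, 3.14].

### API

Orientations are given as a unit quaternion [x, y, z, w].
In Python, from workcell import bot gives the robot as it stands. The module is installed in compiled form; this text tells all that it offers.
- The arm moves only by the tool jog_arm, never from a script. Its argument "deltas" is a list of rows, each an object with "fingers": the opening, from 0 (shut) to 1 (fully open); "delta_pos": the shift along the tool's x, y, z normalised to -1 to 1, where 1 is 300 mm, a list of three; "yaw": the turn about the tool's z normalised to -1 to 1, where 1 is pi/4 rad. A call has 1 to 12 rows; each row is the pose to reach, as a shift and turn from the pose commanded when the call began, along the tool's axes at that moment; what a row does not reach only later rows make up. A row lasts 1/10 s, in which the tool goes at most 50 mm and 8.59 degrees, less where a joint would pass 70% of its speed; a pose out of reach is approached as far as the arm can. A call with a number of a shift or a turn outside -1 to 1 is refused whole. A call with a gripper value outside its range is refused whole. The fingers move at their own pace and stop on an object; the grip force is fixed at half the most. Time passes only in rows, so rows that repeat a pose let the fingers close. It gives the time, the measured TCP pose, the force, the opening and the grip force at its end, in the units of the state.
- bot.get_obs(): the state, without advancing time (a new reading comes with each control period).
- bot.camera(name): name is "scene" or "side" or "wrist"; returns a dict with "image" (420x560x3 uint8, red, green, blue), "range_z" (420x560 float32, m along the optical axis (not along the pixel's ray), 0 where there is no reading), "fx", "fy", "cx", "cy" (pixels), "rvec" (rotation vector, rad) and "tvec" (3), from world to camera coordinates, as OpenCV has them. Camera axes: x right, y down, z forward; pixel columns grow to the right and rows downward; lengths in m; the calibration is good to about 2 mm. A picture is of the moment at which its call begins.
- bot.job_done(): hands the job in; it is judged then, once.
The state is a dict: "clock": time; "joint_pos": joint angles; "joint_vel": joint speeds; "tau": joint torques, N m; "eef_pos": TCP position; "tool_rot": TCP orientation; "ft_force": force on the tool from outside, world axes, zero at the start; "ft_torque": the same for the moment, N m; "grip_width": finger opening in m; "grasp_force": force on a finger pad.
Only numpy, scipy, OpenCV 4.12 (cv2) and the standard library are available. Lean on these libraries where they do the work, as an engineer would, in place of code of your own. Each camera call takes 0.05 s, during which the arm holds its last target. There are 200 camera calls.

## Working session

There is one attempt and no reset: what is moved stays moved. The work goes in short steps, Python scripts to look and compute and a tool call to move; the robot and the scene stay as the last step left them, time stands still between calls to the robot, and variables do not carry over. Pictures are saved under pics/ and viewed, at most 10 in all, crops included, and the job is handed in when it is done.

Besides the shell and the picture viewer there is one more tool, called after "Request:" in YAML: its name, and indented under it one key for each argument. jog_arm: Moves the arm, as the interface text tells. Scaled input: -1 to 1 covers 300 mm each way for a shift and pi/4 rad each way for a turn. Its arguments: {"type":"object","properties":{"deltas":{"type":"array","items":{"type":"object","properties":{"fingers":{"type":"number"},"delta_pos":{"type":"array","items":{"type":"number"}},"yaw":{"type":"number"}}}}},"required":["deltas"]}

```bash
mkdir -p pics; cat > h.py <<'E'
import numpy as np, cv2
from workcell import bot
from scipy.spatial.transform import Rotation as R
def cam(n):
    c=bot.camera(n); c['R']=cv2.Rodrigues(np.array(c['rvec'],float))[0]; c['t']=np.array(c['tvec'],float).ravel()
    z=c['range_z'].astype(float); v,u=np.mgrid[:z.shape[0],:z.shape[1]]
    P=np.stack([(u-c['cx'])/c['fx']*z,(v-c['cy'])/c['fy']*z,z],-1)
    c['P']=(P-c['t'])@c['R']; c['P'][z==0]=np.nan   # world points
    return c
def save(c,n): cv2.imwrite(f'pics/{n}.png',cv2.cvtColor(c['image'],cv2.COLOR_RGB2BGR))
E
python3 - <<'E'
from h import *
for n in ['scene','side']:
    c=cam(n); save(c,n); np.savez(n,P=c['P'],im=c['image']); print(n,-c['R'].T@c['t'])
a=cv2.imread('pics/scene.png');b=cv2.imread('pics/side.png')
o=bot.get_obs(); print(o['eef_pos'],o['tool_rot'],o['grip_width'],o['clock'],R.from_quat(o['tool_rot']).as_matrix())
E
```

```text
scene [-0.6777112  -0.23882523  1.31431178]
side [0.10972163 1.01479837 0.87131691]
[0.20949297 0.45340916 0.2491976 ] [ 2.14737800e-01  9.76671274e-01 -9.25949561e-04 -2.04893704e-04] 0.0850526574362768 0.1 [[-9.07775271e-01  4.19456101e-01 -7.97900332e-04]
 [ 4.19456860e-01  9.07773640e-01 -1.72069983e-03]
 [ 2.55484771e-06 -1.89669352e-03 -9.99998201e-01]]
```

View pics/scene.png

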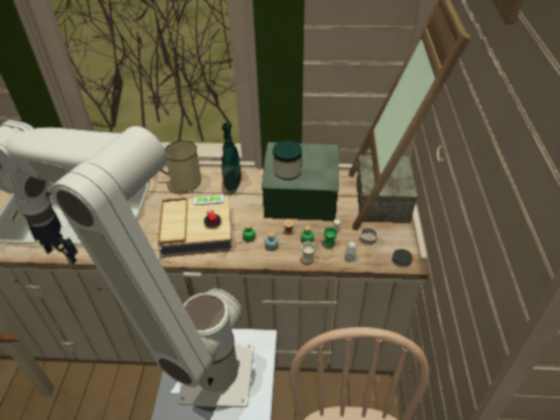

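View pics/side.png

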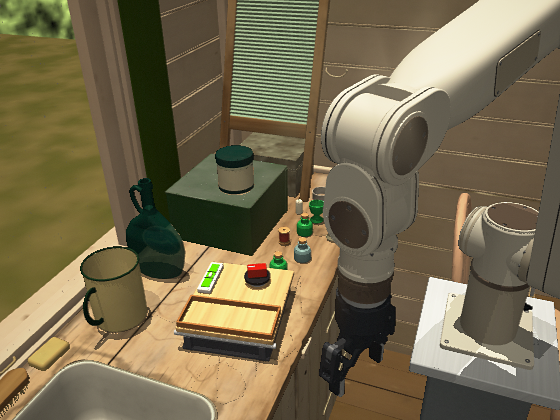

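The stand is at about px (195,222) in the scene view, with the bay on its left. The blue bottle is near (271,241), the cream cup near (308,253), the shaker near (351,249), and green look-alikes stand between them.

```bash
python3 - <<'E'
from h import *
d=np.load('scene.npz');P=d['P'];im=d['im']
cr=cv2.resize(im[185:285,150:425],None,fx=2.9,fy=2.9,interpolation=cv2.INTER_CUBIC); cv2.imwrite('pics/crop.png',cr[...,::-1])
hsv=cv2.cvtColor(im,cv2.COLOR_RGB2HSV)
# blobs above worktop in the object area
m=(P[...,2]>.012)&(P[...,2]<.13)&(P[...,0]>.2)&(P[...,0]<.75)&(P[...,1]<.1)&(P[...,1]>-.6)
n,l,s,ce=cv2.connectedComponentsWithStats(m.astype('uint8'))
for i in range(1,n):
    if s[i,4]<15: continue
    q=P[l==i]; print(i,ce[i].round(),s[i,4],'min',np.percentile(q,3,0).round(3),'max',np.percentile(q,97,0).round(3),im[l==i].mean(0).round())
# board
red=m*0; 
b=(P[...,2]>.045)&(P[...,2]<.12)&(P[...,1]>-.05)&(P[...,1]<.5)&(P[...,0]>.3)&(P[...,0]<.75)
q=P[b]; print('board',np.nanmin(q,0),np.nanmax(q,0))
r=(im[...,0]>150)&(im[...,1]<60)&b; print('red',r.sum(),np.nanmean(P[r],0),np.nanmax(P[r],0))
g=(hsv[...,1]>150)&(abs(hsv[...,0].astype(int)-55)<15)&(hsv[...,2]>120)&b; print('green',g.sum(),np.nanmean(P[g],0),np.nanmin(P[g],0),np.nanmax(P[g],0))
E
```

```text
4 [380. 209.] 1219 min [ 0.569 -0.596  0.016] max [ 0.711 -0.422  0.127] [63. 56. 44.]
10 [303. 209.] 1959 min [ 0.503 -0.348  0.015] max [ 0.628 -0.091  0.127] [31. 46. 26.]
12 [219. 221.] 915 min [0.456 0.027 0.054] max [0.659 0.097 0.109] [182. 159. 120.]
15 [288. 225.] 93 min [ 0.547 -0.193  0.015] max [ 0.577 -0.164  0.048] [148. 117.  82.]
17 [248. 232.] 168 min [ 0.504 -0.058  0.014] max [ 0.539 -0.016  0.065] [ 78. 117.  68.]
18 [307. 242.] 355 min [ 0.414 -0.269  0.014] max [ 0.529 -0.227  0.064] [115. 130.  92.]
19 [368. 234.] 102 min [ 0.508 -0.494  0.013] max [ 0.571 -0.436  0.028] [114. 106.  90.]
20 [271. 241.] 176 min [ 0.464 -0.143  0.014] max [ 0.499 -0.101  0.065] [113. 118. 104.]
22 [350. 251.] 169 min [ 0.427 -0.411  0.015] max [ 0.452 -0.379  0.075] [136. 131. 115.]
25 [401. 257.] 251 min [ 0.411 -0.598  0.014] max [ 0.474 -0.542  0.026] [63. 64. 55.]
board [ 0.41561524 -0.04906956  0.04501623] [0.74993381 0.29420911 0.11615525]
red 28 [0.52290815 0.08434407 0.10888593] [0.53985269 0.0987797  0.11410449]
green 10 [0.64629333 0.11859492 0.07725156] [0.63804875 0.08798749 0.07392569] [0.65313065 0.14841755 0.08155293]
```

View pics/crop.png

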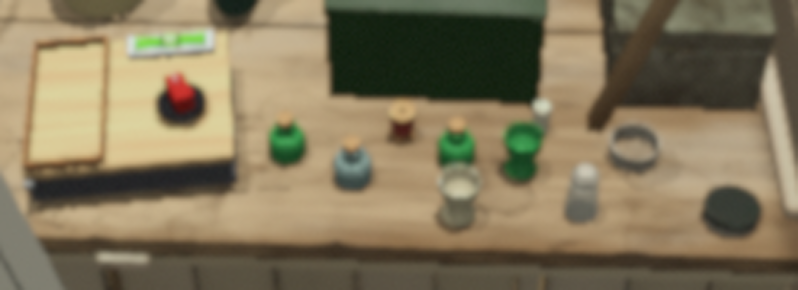

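The crop shows the shaker at crop px (582,195), the cream cup at (459,195) and the blue bottle at (352,165). The board's bay is at (65,100) and the knob at (180,97). I'll move above the stand and look with the wrist camera.

Request:
jog_arm:
  deltas:
    - {"fingers": 1, "delta_pos": [-0.93, -0.5, -0.43], "yaw": -0.55}
    - {"fingers": 1, "delta_pos": [-0.93, -0.5, -0.43], "yaw": -0.55}
    - {"fingers": 1, "delta_pos": [-0.93, -0.5, -0.43], "yaw": -0.55}
    - {"fingers": 1, "delta_pos": [-0.93, -0.5, -0.43], "yaw": -0.55}
    - {"fingers": 1, "delta_pos": [-0.93, -0.5, -0.43], "yaw": -0.55}
    - {"fingers": 1, "delta_pos": [-0.93, -0.5, -0.43], "yaw": -0.55}
    - {"fingers": 1, "delta_pos": [-0.93, -0.5, -0.43], "yaw": -0.55}
    - {"fingers": 1, "delta_pos": [-0.93, -0.5, -0.43], "yaw": -0.55}
    - {"fingers": 1, "delta_pos": [-0.93, -0.5, -0.43], "yaw": -0.55}
    - {"fingers": 1, "delta_pos": [-0.93, -0.5, -0.43], "yaw": -0.55}

```text
clock: 1.1
eef_pos: [0.3995, 0.2011, 0.3781]
tool_rot: [0.0, 1.0, -0.0, -0.001]
ft_force: [-0.5, 0.1, 0.6]
grip_width: 0.085
grasp_force: 0.0
```

```bash
python3 - <<'E'
from h import *
c=cam('wrist'); save(c,'w1'); np.savez('w1',P=c['P'],im=c['image']); print(-c['R'].T@c['t'],c['R'])
o=bot.get_obs(); print(o['eef_pos'],R.from_quat(o['tool_rot']).as_matrix().round(3),o['joint_pos'])
E
```

```text
[0.33338823 0.20139888 0.50104461] [[-6.80577280e-05  9.99998886e-01 -1.49108718e-03]
 [ 9.65769221e-01  4.52520163e-04  2.59402404e-01]
 [ 2.59402790e-01 -1.42239177e-03 -9.65768176e-01]]
[0.39913855 0.20142126 0.37806382] [[-1.    -0.001 -0.002]
 [-0.001  1.    -0.001]
 [ 0.002 -0.001 -1.   ]] [4.67064738e-01 1.17513132e-01 1.83177029e-01 1.63849417e+00
 4.51990573e-04 4.66421102e-01]
```

View pics/w1.png

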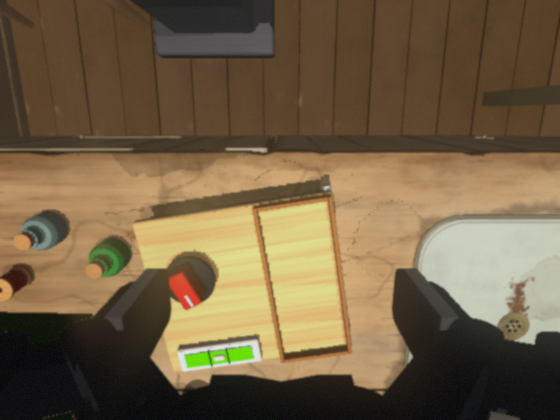

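The wrist view shows the bay rim corners at (255,207), (331,196), (350,352) and (282,360). The knob is at (186,283), with its bar turned, and the level runs from (180,358) to (260,347).

```bash
cat >> h.py <<'E'
def level(c,P):
    "bubble / green window analysis"
    im=c['image'] if isinstance(c,dict) else c
    h=cv2.cvtColor(im,cv2.COLOR_RGB2HSV)
    return (abs(h[...,0].astype(int)-55)<18)&(h[...,1]>170)&(h[...,2]>130)
E
python3 - <<'E'
from h import *
d=np.load('w1.npz');P=d['P'];im=d['im']
for p in [(255,207),(331,196),(350,352),(282,360)]:
    w=P[p[1]-3:p[1]+4,p[0]-3:p[0]+4].reshape(-1,3); print(p,w[np.nanargmax(w[:,2])].round(4), P[p[1],p[0]].round(4))
# board plane from interior
for p in [(160,240),(250,250),(285,240),(320,300),(180,340),(300,330)]: print(p,P[p[1],p[0]].round(4))
r=(im[...,0]>140)&(im[...,1]<70)&(im[...,2]<70); r[:,:120]=0; r[:,240:]=0; q=P[r]; 
top=q[q[:,2]>np.nanpercentile(q[:,2],60)-.004]; print('red',r.sum(),np.nanpercentile(q,[2,50,98],axis=0).round(4))
rect=cv2.minAreaRect((top[:,:2]*1000).astype('float32')); print(rect, len(top)); 
# disc
k=(abs(P[...,2]-.083)<.006)&(im.max(-1)<90); k[:,:130]=0;k[:,230:]=0;k[:240]=0;k[330:]=0
print('disc',k.sum(),np.nanpercentile(P[k],[2,50,98],axis=0).round(4))
# white block
w=(im.min(-1)>190); w[:,:170]=0;w[:,270:]=0;w[:330]=0;w|=level(im,P)&(np.arange(420)[:,None]>330)&(np.arange(560)<275)
rect=cv2.minAreaRect((P[w][:,:2]*1000).astype('float32'));print('block',rect,np.nanmedian(P[w],0))
cv2.imwrite('pics/lv.png',cv2.resize(im[330:385,165:275],None,fx=6,fy=6,interpolation=cv2.INTER_CUBIC)[...,::-1])
E
```

```text
(255, 207) [0.4449 0.1736 0.078 ] [0.4424 0.1698 0.0735]
(331, 196) [0.4315 0.2577 0.0782] [0.4287 0.2592 0.0749]
(350, 352) [0.6359 0.2923 0.0775] [0.6393 0.2916 0.075 ]
(282, 360) [0.6509 0.2059 0.0779] [0.6509 0.2019 0.0759]
(160, 240) [0.4872 0.0503 0.064 ]
(250, 250) [0.5003 0.1618 0.0639]
(285, 240) [0.4872 0.2055 0.0636]
(320, 300) [0.5701 0.2514 0.0627]
(180, 340) [0.6304 0.0645 0.0618]
(300, 330) [0.6148 0.2259 0.062 ]
red 312 [[0.5168 0.0706 0.0832]
 [0.5376 0.0901 0.1083]
 [0.5539 0.105  0.1107]]
((471.4244384765625, 112.09925079345703), (38.41326141357422, 174.3295440673828), 70.6750259399414) 301
disc 544 [[0.5054 0.0659 0.0799]
 [0.5273 0.1063 0.0825]
 [0.5542 0.1174 0.0879]]
block ((646.4349975585938, 117.925048828125), (31.75966453552246, 107.03229522705078), 9.43278694152832) [0.64402709 0.1196394  0.07531102]
```

Request:
jog_arm:
  deltas:
    - {"fingers": 1, "delta_pos": [0.1, -0.95, 0], "yaw": 0}
    - {"fingers": 1, "delta_pos": [0.1, -0.95, 0], "yaw": 0}
    - {"fingers": 1, "delta_pos": [0.1, -0.95, 0], "yaw": 0}
    - {"fingers": 1, "delta_pos": [0.1, -0.95, 0], "yaw": 0}
    - {"fingers": 1, "delta_pos": [0.1, -0.95, 0], "yaw": 0}
    - {"fingers": 1, "delta_pos": [0.1, -0.95, 0], "yaw": 0}

```text
clock: 1.75
eef_pos: [0.3689, -0.085, 0.3785]
tool_rot: [-0.001, 1.0, -0.0, -0.0]
ft_force: [1.4, 0.1, -1.1]
grip_width: 0.0853
grasp_force: 0.0
```

Request:
jog_arm:
  deltas:
    - {"fingers": 1, "delta_pos": [0, -0.55, 0.2], "yaw": 0}
    - {"fingers": 1, "delta_pos": [0, -0.55, 0.2], "yaw": 0}
    - {"fingers": 1, "delta_pos": [0, -0.55, 0.2], "yaw": 0}
    - {"fingers": 1, "delta_pos": [0, -0.55, 0.2], "yaw": 0}
    - {"fingers": 1, "delta_pos": [0, -0.55, 0.2], "yaw": 0}
    - {"fingers": 1, "delta_pos": [0, -0.55, 0.2], "yaw": 0}

```text
clock: 2.35
eef_pos: [0.3697, -0.248, 0.3182]
tool_rot: [-0.0, 1.0, 0.001, -0.001]
ft_force: [-0.1, -0.2, 0.0]
grip_width: 0.0854
grasp_force: 0.0
```

```bash
python3 - <<'E'
from h import *
c=cam('wrist'); save(c,'w2'); np.savez('w2',P=c['P'],im=c['image']); P=c['P'];im=c['image']
o=bot.get_obs(); print(o['eef_pos'],o['joint_pos'].round(2) if hasattr(o['joint_pos'],'round') else o['joint_pos'],o['clock'])
# top faces of blobs
for zlo in (.05,.03,.015):
  m=(P[...,2]>zlo)&(P[...,2]<.09)&(P[...,0]>.3)&(P[...,0]<.62)
  m[:, :]&=True
  n,l,s,ce=cv2.connectedComponentsWithStats(m.astype('uint8'))
  for i in range(1,n):
    if s[i,4]<25: continue
    q=P[l==i]; lo,hi=np.percentile(q,1,0),np.percentile(q,99,0); print(zlo,ce[i].round(),s[i,4],'mid',((lo+hi)/2).round(4),'ext',(hi-lo).round(3),'zmax',hi[2].round(3),im[l==i].mean(0).round())
E
```

```text
[ 0.36998463 -0.24774106  0.31880225] [-0.59  0.11  0.03  1.49  0.   -0.59] 2.4
0.05 [276. 240.] 528 mid [ 0.4371 -0.2527  0.055 ] ext [0.048 0.047 0.01 ] zmax 0.06 [184. 173. 132.]
0.05 [143. 247.] 851 mid [ 0.4461 -0.3976  0.0619] ext [0.03  0.03  0.023] zmax 0.074 [189. 174. 151.]
0.05 [537. 297.] 3544 mid [0.5099 0.0414 0.0642] ext [0.102 0.049 0.026] zmax 0.077 [215. 192. 126.]
0.05 [387. 281.] 288 mid [ 0.4882 -0.1278  0.0573] ext [0.022 0.016 0.014] zmax 0.065 [180. 152. 108.]
0.05 [210. 301.] 561 mid [ 0.512  -0.3283  0.0549] ext [0.048 0.048 0.01 ] zmax 0.06 [ 68. 119.  58.]
0.05 [280. 310.] 416 mid [ 0.5236 -0.2483  0.0576] ext [0.022 0.024 0.014] zmax 0.065 [176. 155.  90.]
0.05 [466. 308.] 108 mid [ 0.5222 -0.035   0.0572] ext [0.013 0.014 0.014] zmax 0.064 [141. 132.  76.]
0.05 [201. 380.] 178 mid [ 0.6171 -0.3437  0.0613] ext [0.005 0.018 0.022] zmax 0.072 [33. 37. 22.]
0.03 [276. 239.] 1396 mid [ 0.4368 -0.2531  0.0449] ext [0.047 0.046 0.029] zmax 0.06 [194. 180. 136.]
0.03 [147. 244.] 1170 mid [ 0.445  -0.3964  0.0522] ext [0.031 0.031 0.043] zmax 0.073 [172. 158. 13
[... 1468 characters left out ...]
 [ 0.5117 -0.3279  0.0434] ext [0.047 0.046 0.032] zmax 0.059 [ 64. 128.  60.]
0.015 [280. 298.] 1315 mid [ 0.519  -0.2483  0.0403] ext [0.035 0.045 0.048] zmax 0.064 [104. 135.  69.]
0.015 [458. 294.] 532 mid [ 0.5158 -0.0357  0.0395] ext [0.022 0.032 0.047] zmax 0.063 [ 85. 122.  62.]
0.015 [ 93. 297.] 299 mid [ 0.5321 -0.4741  0.0208] ext [0.046 0.048 0.011] zmax 0.027 [145. 128. 107.]
0.015 [335. 329.] 767 mid [ 0.5644 -0.1806  0.03  ] ext [0.032 0.031 0.028] zmax 0.044 [194. 150.  92.]
0.015 [197. 338.] 413 mid [ 0.5773 -0.3529  0.0305] ext [0.019 0.02  0.03 ] zmax 0.045 [172. 165. 143.]
0.015 [218. 369.] 839 mid [ 0.6173 -0.3161  0.0432] ext [0.005 0.073 0.055] zmax 0.071 [33. 36. 21.]
```

View pics/w2.png

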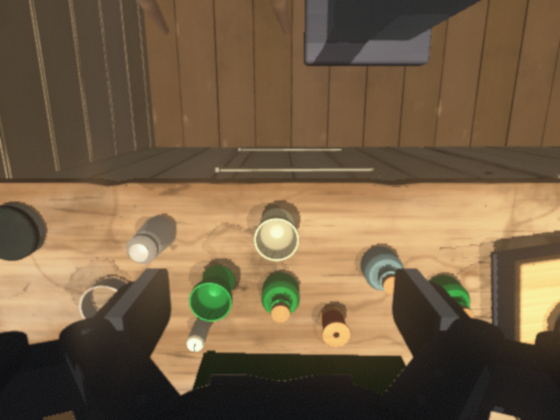

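The wrist view shows the shaker at (143,247), the cream cup at (276,240) and the blue bottle at (383,273), each with room for the fingers along y. I'll take the egg cup first.

Request:
jog_arm:
  deltas:
    - {"fingers": 1, "delta_pos": [-0.223, -0.018, 0.62], "yaw": 0}
    - {"fingers": 1, "delta_pos": [-0.223, -0.018, 0.62], "yaw": 0}
    - {"fingers": 1, "delta_pos": [-0.223, -0.018, 0.62], "yaw": 0}
    - {"fingers": 1, "delta_pos": [-0.223, -0.018, 0.62], "yaw": 0}
    - {"fingers": 1, "delta_pos": [-0.223, -0.018, 0.62], "yaw": 0}
    - {"fingers": 1, "delta_pos": [-0.223, -0.018, 0.72], "yaw": 0}
    - {"fingers": 1, "delta_pos": [-0.223, -0.018, 0.82], "yaw": 0}
    - {"fingers": 1, "delta_pos": [-0.223, -0.018, 0.91], "yaw": 0}
    - {"fingers": 1, "delta_pos": [-0.223, -0.018, 0.91], "yaw": 0}
    - {"fingers": 0, "delta_pos": [-0.223, -0.018, 0.91], "yaw": 0}
    - {"fingers": 0, "delta_pos": [-0.223, -0.018, 0.91], "yaw": 0}
    - {"fingers": 0, "delta_pos": [-0.223, -0.018, 0.91], "yaw": 0}

```text
clock: 3.6
eef_pos: [0.4383, -0.2551, 0.0486]
tool_rot: [0.0, 1.0, -0.001, 0.002]
ft_force: [-1.3, 2.2, 9.0]
grip_width: 0.0468
grasp_force: 59.9
```

Request:
jog_arm:
  deltas:
    - {"fingers": 0, "delta_pos": [0, 0, 0], "yaw": 0}
    - {"fingers": 0, "delta_pos": [0, 0, 0], "yaw": 0}
    - {"fingers": 0, "delta_pos": [0, 0, 0], "yaw": 0}

```text
clock: 3.9
eef_pos: [0.4383, -0.2551, 0.0488]
tool_rot: [0.0, 1.0, -0.001, 0.002]
ft_force: [-1.1, 3.0, 8.2]
grip_width: 0.0464
grasp_force: 60.3
```

Request:
jog_arm:
  deltas:
    - {"fingers": 0, "delta_pos": [0, 0, -0.08], "yaw": 0}
    - {"fingers": 0, "delta_pos": [0, 0, -0.2], "yaw": 0}
    - {"fingers": 0, "delta_pos": [0, 0, -0.34], "yaw": 0}
    - {"fingers": 0, "delta_pos": [0, 0, -0.46], "yaw": 0}
    - {"fingers": 0, "delta_pos": [-0.05, 0.1, -0.54], "yaw": 0}
    - {"fingers": 0, "delta_pos": [-0.1, 0.22, -0.54], "yaw": 0}
    - {"fingers": 0, "delta_pos": [-0.15, 0.35, -0.54], "yaw": 0}
    - {"fingers": 0, "delta_pos": [-0.2, 0.48, -0.54], "yaw": 0}
    - {"fingers": 0, "delta_pos": [-0.25, 0.61, -0.54], "yaw": 0}
    - {"fingers": 0, "delta_pos": [-0.3, 0.74, -0.54], "yaw": 0}
    - {"fingers": 0, "delta_pos": [-0.35, 0.87, -0.54], "yaw": 0}
    - {"fingers": 0, "delta_pos": [-0.35, 0.9, -0.54], "yaw": 0}

```text
clock: 5.1
eef_pos: [0.5435, 0.019, 0.2093]
tool_rot: [-0.002, 1.0, 0.001, 0.002]
ft_force: [-0.3, 0.4, -0.2]
grip_width: 0.0464
grasp_force: 61.7
```

```bash
cat >> h.py <<'E'
def go(target,yawdeg):
    "print delta (norm) from measured pose to world target; yawdeg = world angle of tool -x axis"
    o=bot.get_obs(); M=R.from_quat(o['tool_rot']).as_matrix()
    d=M.T@(np.array(target)-o['eef_pos'])/.3
    a=np.degrees(np.arctan2(-M[1,0],-M[0,0])); print('pos',np.round(o['eef_pos'],4),'d',d.round(4),'yaw',round(-(yawdeg-a)/45,4),'grip',o['grip_width'],o['grasp_force'],'F',np.round(o['ft_force'],1))
E
python3 -c "
from h import *
go([.605,.243,.2],9.4); go([.605,.243,.113],9.4)"
```

```text
pos [0.5435 0.019  0.2093] d [-0.208   0.7458  0.0326] yaw -0.2038 grip 0.04638649202927806 61.69241134193726 F [-0.3  0.4 -0.2]
pos [0.5435 0.019  0.2093] d [-0.2071  0.7455  0.3226] yaw -0.2038 grip 0.04638649202927806 61.69241134193726 F [-0.3  0.4 -0.2]
```

Request:
jog_arm:
  deltas:
    - {"fingers": 0, "delta_pos": [-0.05, 0.13, 0.03], "yaw": -0.1}
    - {"fingers": 0, "delta_pos": [-0.1, 0.28, 0.03], "yaw": -0.2}
    - {"fingers": 0, "delta_pos": [-0.15, 0.43, 0.03], "yaw": -0.204}
    - {"fingers": 0, "delta_pos": [-0.2, 0.58, 0.03], "yaw": -0.204}
    - {"fingers": 0, "delta_pos": [-0.207, 0.7, 0.03], "yaw": -0.204}
    - {"fingers": 0, "delta_pos": [-0.207, 0.745, 0.04], "yaw": -0.204}
    - {"fingers": 0, "delta_pos": [-0.207, 0.745, 0.14], "yaw": -0.204}
    - {"fingers": 0, "delta_pos": [-0.207, 0.745, 0.22], "yaw": -0.204}
    - {"fingers": 0, "delta_pos": [-0.207, 0.745, 0.28], "yaw": -0.204}
    - {"fingers": 0, "delta_pos": [-0.207, 0.745, 0.305], "yaw": -0.204}
    - {"fingers": 0, "delta_pos": [-0.207, 0.745, 0.315], "yaw": -0.204}
    - {"fingers": 0, "delta_pos": [-0.207, 0.745, 0.32], "yaw": -0.204}

```text
clock: 6.3
eef_pos: [0.6046, 0.2382, 0.113]
tool_rot: [-0.079, 0.997, 0.0, 0.001]
ft_force: [0.6, -0.4, -0.8]
grip_width: 0.0464
grasp_force: 61.7
```

```bash
python3 - <<'E'
from h import *
go([.605,.243,.113],9.4)
c=cam('wrist'); save(c,'w3')
E
```

```text
pos [0.6046 0.2382 0.113 ] d [-0.0037  0.0158 -0.    ] yaw -0.007 grip 0.04641707077903074 61.745334517909214 F [ 0.6 -0.4 -0.8]
```

View pics/w3.png

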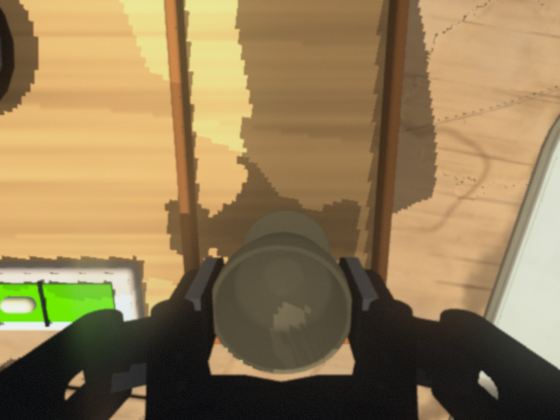

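The cup hangs at (283,300), centred between the rims at (188,250) and (385,250), and just above the floor.

Request:
jog_arm:
  deltas:
    - {"fingers": 0, "delta_pos": [0, 0.01, 0.004], "yaw": 0}
    - {"fingers": 0, "delta_pos": [0, 0.01, 0.008], "yaw": 0}
    - {"fingers": 0, "delta_pos": [0, 0.01, 0.008], "yaw": 0}

```text
clock: 6.65
eef_pos: [0.605, 0.2411, 0.1124]
tool_rot: [-0.079, 0.997, -0.001, 0.002]
ft_force: [-0.5, -2.6, 7.2]
grip_width: 0.0465
grasp_force: 61.8
```

Request:
jog_arm:
  deltas:
    - {"fingers": 0.75, "delta_pos": [0, 0, 0], "yaw": 0}
    - {"fingers": 0.75, "delta_pos": [0, 0, 0], "yaw": 0}
    - {"fingers": 0.75, "delta_pos": [0, 0, 0], "yaw": 0}
    - {"fingers": 0.75, "delta_pos": [0, 0, 0], "yaw": 0}
    - {"fingers": 0.75, "delta_pos": [0, 0, -0.08], "yaw": 0}
    - {"fingers": 0.75, "delta_pos": [0, 0, -0.2], "yaw": 0}
    - {"fingers": 1, "delta_pos": [0, 0, -0.35], "yaw": 0}
    - {"fingers": 1, "delta_pos": [0, 0, -0.4], "yaw": 0}
    - {"fingers": 1, "delta_pos": [0, 0, -0.4], "yaw": 0}

```text
clock: 7.55
eef_pos: [0.6053, 0.2424, 0.2335]
tool_rot: [-0.08, 0.997, 0.001, 0.003]
ft_force: [0.3, -0.1, 0.3]
grip_width: 0.0854
grasp_force: 0.0
```

```bash
python3 - <<'E'
from h import *
c=cam('wrist'); save(c,'w4');P=c['P']
m=(P[...,2]>.085)&(P[...,2]<.16)&(P[...,1]>.19)&(P[...,1]<.3)&(P[...,0]>.55)&(P[...,0]<.66)
q=P[m];print(m.sum(),np.percentile(q,[1,99],axis=0).round(4) if m.sum() else '')
go([.488,-.127,.2],0)
E
```

```text
4350 [[0.5802 0.2205 0.0914]
 [0.6265 0.2659 0.1234]]
pos [0.6042 0.242  0.2307] d [ 0.5781 -1.1528  0.0999] yaw 0.2031 grip 0.0853384486601013 0.0 F [ 0.   0.7 -0.8]
```

Request:
jog_arm:
  deltas:
    - {"fingers": 1, "delta_pos": [0.45, -0.9, 0.05], "yaw": 0.203}
    - {"fingers": 1, "delta_pos": [0.45, -0.9, 0.05], "yaw": 0.203}
    - {"fingers": 1, "delta_pos": [0.45, -0.9, 0.05], "yaw": 0.203}
    - {"fingers": 1, "delta_pos": [0.45, -0.9, 0.05], "yaw": 0.203}
    - {"fingers": 1, "delta_pos": [0.45, -0.9, 0.05], "yaw": 0.203}
    - {"fingers": 1, "delta_pos": [0.45, -0.9, 0.05], "yaw": 0.203}
    - {"fingers": 1, "delta_pos": [0.45, -0.9, 0.05], "yaw": 0.203}
    - {"fingers": 1, "delta_pos": [0.45, -0.9, 0.05], "yaw": 0.203}

```text
clock: 8.4
eef_pos: [0.5117, -0.0474, 0.2127]
tool_rot: [0.002, 1.0, 0.0, -0.002]
ft_force: [0.1, 0.2, 0.4]
grip_width: 0.0853
grasp_force: 0.0
```

```bash
python3 - <<'E'
from h import *
go([.488,-.127,.11],0);go([.488,-.127,.032],0)
E
```

```text
pos [ 0.5117 -0.0474  0.2127] d [ 0.077  -0.2657  0.3423] yaw -0.0041 grip 0.08534108387939315 0.0 F [0.1 0.2 0.4]
pos [ 0.5117 -0.0474  0.2127] d [ 0.076  -0.2659  0.6023] yaw -0.0041 grip 0.08534108387939315 0.0 F [0.1 0.2 0.4]
```

Request:
jog_arm:
  deltas:
    - {"fingers": 1, "delta_pos": [0.076, -0.266, 0.1], "yaw": -0.004}
    - {"fingers": 1, "delta_pos": [0.076, -0.266, 0.2], "yaw": -0.004}
    - {"fingers": 1, "delta_pos": [0.076, -0.266, 0.32], "yaw": -0.004}
    - {"fingers": 1, "delta_pos": [0.076, -0.266, 0.42], "yaw": -0.004}
    - {"fingers": 1, "delta_pos": [0.076, -0.266, 0.52], "yaw": -0.004}
    - {"fingers": 1, "delta_pos": [0.076, -0.266, 0.6], "yaw": -0.004}
    - {"fingers": 1, "delta_pos": [0.076, -0.266, 0.6], "yaw": -0.004}
    - {"fingers": 0, "delta_pos": [0.076, -0.266, 0.6], "yaw": -0.004}
    - {"fingers": 0, "delta_pos": [0.076, -0.266, 0.6], "yaw": -0.004}
    - {"fingers": 0, "delta_pos": [0.076, -0.266, 0.6], "yaw": -0.004}
    - {"fingers": 0, "delta_pos": [0.076, -0.266, 0.6], "yaw": -0.004}
    - {"fingers": 0, "delta_pos": [0.076, -0.266, 0.6], "yaw": -0.004}

```text
clock: 9.6
eef_pos: [0.492, -0.1259, 0.0367]
tool_rot: [-0.002, 1.0, 0.0, 0.002]
ft_force: [-0.8, 2.0, 6.0]
grip_width: 0.044
grasp_force: 60.8
```

Request:
jog_arm:
  deltas:
    - {"fingers": 0, "delta_pos": [0, 0, -0.06], "yaw": 0}
    - {"fingers": 0, "delta_pos": [0, 0, -0.16], "yaw": 0}
    - {"fingers": 0, "delta_pos": [0, 0, -0.3], "yaw": 0}
    - {"fingers": 0, "delta_pos": [0, 0, -0.44], "yaw": 0}
    - {"fingers": 0, "delta_pos": [0, 0, -0.55], "yaw": 0}
    - {"fingers": 0, "delta_pos": [0, 0.1, -0.6], "yaw": 0}
    - {"fingers": 0, "delta_pos": [-0.02, 0.24, -0.6], "yaw": 0}
    - {"fingers": 0, "delta_pos": [-0.04, 0.38, -0.6], "yaw": 0}
    - {"fingers": 0, "delta_pos": [-0.06, 0.52, -0.6], "yaw": 0}
    - {"fingers": 0, "delta_pos": [-0.08, 0.66, -0.6], "yaw": 0}
    - {"fingers": 0, "delta_pos": [-0.1, 0.78, -0.6], "yaw": 0}
    - {"fingers": 0, "delta_pos": [-0.1, 0.8, -0.6], "yaw": 0}

```text
clock: 10.8
eef_pos: [0.5202, 0.1176, 0.2154]
tool_rot: [-0.004, 1.0, 0.001, 0.001]
ft_force: [-0.3, -0.7, 0.3]
grip_width: 0.0439
grasp_force: 61.5
```

```bash
python3 - <<'E'
from h import *
go([.541,.233,.15],9.4);go([.541,.233,.1],9.4)
E
```

```text
pos [0.5202 0.1176 0.2154] d [-0.0718  0.3838  0.2187] yaw -0.1987 grip 0.04388530851727519 61.4575818227604 F [-0.3 -0.7  0.3]
pos [0.5202 0.1176 0.2154] d [-0.0714  0.3836  0.3854] yaw -0.1987 grip 0.04388530851727519 61.4575818227604 F [-0.3 -0.7  0.3]
```

```bash
cat >> h.py <<'E'
def cork(c,o):
    M=R.from_quat(o['tool_rot']).as_matrix(); T=(c['P']-np.array(o['eef_pos']))@M
    return T
E
python3 - <<'E'
from h import *
o=bot.get_obs(); c=cam('wrist'); T=cork(c,o); im=c['image']
# tool-frame points near the grasp axis
m=(abs(T[...,0])<.035)&(abs(T[...,1])<.021)&(T[...,2]<.06)&(T[...,2]>-.05)
for a,b in [(-.05,-.03),(-.03,-.015),(-.015,0),(0,.015),(.015,.04)]:
    q=T[m&(T[...,2]>=a)&(T[...,2]<b)]
    if len(q)>20: print(a,b,len(q),np.percentile(q,[2,50,98],axis=0).round(4).tolist())
E
```

```text
-0.05 -0.03 347 [[0.0125, -0.0209, -0.0499], [0.0171, -0.0171, -0.0482], [0.0179, 0.0208, -0.037]]
-0.03 -0.015 5403 [[-0.0076, -0.0108, -0.0281], [0.0052, 0.0001, -0.0262], [0.0131, 0.0112, -0.0153]]
-0.015 0 2274 [[-0.0012, -0.0148, -0.0149], [0.0113, 0.0001, -0.0014], [0.0168, 0.0149, -0.0]]
0 0.015 5128 [[-0.0076, -0.0201, 0.0001], [0.0164, 0.0001, 0.0026], [0.0249, 0.02, 0.0136]]
0.015 0.04 1139 [[0.0142, -0.0194, 0.0154], [0.0234, 0.0001, 0.024], [0.0254, 0.0196, 0.0344]]
```

Request:
jog_arm:
  deltas:
    - {"fingers": 0, "delta_pos": [-0.03, 0.1, 0.03], "yaw": -0.1}
    - {"fingers": 0, "delta_pos": [-0.06, 0.22, 0.06], "yaw": -0.199}
    - {"fingers": 0, "delta_pos": [-0.078, 0.33, 0.1], "yaw": -0.199}
    - {"fingers": 0, "delta_pos": [-0.078, 0.386, 0.15], "yaw": -0.199}
    - {"fingers": 0, "delta_pos": [-0.078, 0.386, 0.2], "yaw": -0.199}
    - {"fingers": 0, "delta_pos": [-0.078, 0.386, 0.26], "yaw": -0.199}
    - {"fingers": 0, "delta_pos": [-0.078, 0.386, 0.32], "yaw": -0.199}
    - {"fingers": 0, "delta_pos": [-0.078, 0.386, 0.355], "yaw": -0.199}
    - {"fingers": 0, "delta_pos": [-0.078, 0.386, 0.37], "yaw": -0.199}
    - {"fingers": 0, "delta_pos": [-0.078, 0.386, 0.375], "yaw": -0.199}
    - {"fingers": 0, "delta_pos": [-0.078, 0.386, 0.38], "yaw": -0.199}

```text
clock: 11.95
eef_pos: [0.5433, 0.2296, 0.1014]
tool_rot: [-0.079, 0.997, 0.0, 0.001]
ft_force: [-0.4, 0.3, -0.5]
grip_width: 0.0441
grasp_force: 61.5
```

```bash
python3 - <<'E'
from h import *
go([.543,.233,.1],9.4)
E
```

```text
pos [0.5433 0.2296 0.1014] d [-0.0008  0.0113  0.0046] yaw -0.0065 grip 0.04407748494764476 61.47036375012249 F [-0.4  0.3 -0.5]
```

Request:
jog_arm:
  deltas:
    - {"fingers": 0, "delta_pos": [0, 0.01, 0.003], "yaw": 0}
    - {"fingers": 0, "delta_pos": [0, 0.01, 0.006], "yaw": 0}
    - {"fingers": 0, "delta_pos": [0, 0.01, 0.006], "yaw": 0}

```text
clock: 12.25
eef_pos: [0.5429, 0.2327, 0.1006]
tool_rot: [-0.08, 0.997, -0.0, 0.001]
ft_force: [-2.1, -2.7, 5.0]
grip_width: 0.0441
grasp_force: 62.0
```

Touching the floor; release and go up, then across to the shaker.

Request:
jog_arm:
  deltas:
    - {"fingers": 0.68, "delta_pos": [0, 0, 0], "yaw": 0}
    - {"fingers": 0.68, "delta_pos": [0, 0, 0], "yaw": 0}
    - {"fingers": 0.68, "delta_pos": [0, 0, 0], "yaw": 0}
    - {"fingers": 0.68, "delta_pos": [0, 0, 0], "yaw": 0}
    - {"fingers": 0.68, "delta_pos": [0, 0, -0.06], "yaw": 0}
    - {"fingers": 0.68, "delta_pos": [0, 0, -0.16], "yaw": 0}
    - {"fingers": 0.8, "delta_pos": [0, 0, -0.3], "yaw": 0}
    - {"fingers": 1, "delta_pos": [0, 0, -0.4], "yaw": 0}
    - {"fingers": 1, "delta_pos": [0, 0, -0.45], "yaw": 0}

```text
clock: 13.15
eef_pos: [0.5435, 0.2333, 0.2375]
tool_rot: [-0.08, 0.997, 0.001, 0.003]
ft_force: [0.2, -0.7, 0.7]
grip_width: 0.0855
grasp_force: 0.0
```

```bash
python3 - <<'E'
from h import *
c=cam('wrist'); save(c,'w5');P=c['P']
for x0,y0,zl in [(.605,.243,.085),(.541,.233,.115),(.541,.233,.085)]:
    m=(P[...,2]>zl)&(P[...,2]<.16)&(np.hypot(P[...,0]-x0,P[...,1]-y0)<.04)
    q=P[m];print(m.sum(),np.percentile(q,[1,99],axis=0).round(4).tolist() if m.sum() else '')
go([.45,-.1,.2],0)
E
```

```text
3800 [[0.5797, 0.2203, 0.0913], [0.6266, 0.2659, 0.1232]]
1195 [[0.5292, 0.2208, 0.1153], [0.5804, 0.2448, 0.129]]
3265 [[0.5183, 0.2105, 0.0883], [0.5801, 0.2546, 0.1286]]
pos [0.5441 0.2336 0.2391] d [ 0.4873 -1.0484  0.1242] yaw 0.203 grip 0.08529115622391895 0.0 F [0.9 0.8 2.3]
```

Request:
jog_arm:
  deltas:
    - {"fingers": 1, "delta_pos": [0.45, -0.96, 0.05], "yaw": 0.203}
    - {"fingers": 1, "delta_pos": [0.45, -0.96, 0.05], "yaw": 0.203}
    - {"fingers": 1, "delta_pos": [0.45, -0.96, 0.05], "yaw": 0.203}
    - {"fingers": 1, "delta_pos": [0.45, -0.96, 0.05], "yaw": 0.203}
    - {"fingers": 1, "delta_pos": [0.45, -0.96, 0.05], "yaw": 0.203}
    - {"fingers": 1, "delta_pos": [0.45, -0.96, 0.05], "yaw": 0.203}
    - {"fingers": 1, "delta_pos": [0.45, -0.96, 0.05], "yaw": 0.203}

```text
clock: 13.9
eef_pos: [0.4525, -0.0762, 0.2178]
tool_rot: [0.002, 1.0, -0.0, -0.001]
ft_force: [0.3, 1.1, 0.5]
grip_width: 0.0847
grasp_force: 0.0
```

Request:
jog_arm:
  deltas:
    - {"fingers": 1, "delta_pos": [0.04, -0.95, 0.15], "yaw": 0}
    - {"fingers": 1, "delta_pos": [0.04, -0.95, 0.15], "yaw": 0}
    - {"fingers": 1, "delta_pos": [0.04, -0.95, 0.15], "yaw": 0}
    - {"fingers": 1, "delta_pos": [0.04, -0.95, 0.15], "yaw": 0}
    - {"fingers": 1, "delta_pos": [0.04, -0.95, 0.15], "yaw": 0}
    - {"fingers": 1, "delta_pos": [0.04, -0.95, 0.15], "yaw": 0}
    - {"fingers": 1, "delta_pos": [0.04, -0.95, 0.15], "yaw": 0}

```text
clock: 14.6
eef_pos: [0.4412, -0.3621, 0.1713]
tool_rot: [0.003, 1.0, 0.0, -0.001]
ft_force: [0.7, 0.1, 0.4]
grip_width: 0.0859
grasp_force: 0.0
```

```bash
python3 - <<'E'
from h import *
c=cam('wrist');P=c['P']
m=(P[...,2]>.05)&(P[...,2]<.09)&(np.hypot(P[...,0]-.446,P[...,1]+.397)<.04)
q=P[m];print(m.sum(),np.percentile(q,[1,99],axis=0).round(4).tolist())
go([.446,-.397,.12],0);go([.446,-.397,.04],0)
E
```

```text
2139 [[0.4311, -0.4135, 0.0505], [0.4616, -0.3825, 0.0733]]
pos [ 0.4414 -0.3597  0.1717] d [-0.0162 -0.1247  0.1722] yaw -0.0051 grip 0.08519850196038684 0.0 F [ 0.5 -0.  -0.7]
pos [ 0.4414 -0.3597  0.1717] d [-0.0167 -0.1252  0.4389] yaw -0.0051 grip 0.08519850196038684 0.0 F [ 0.5 -0.  -0.7]
```

Request:
jog_arm:
  deltas:
    - {"fingers": 1, "delta_pos": [-0.018, -0.127, 0.05], "yaw": -0.005}
    - {"fingers": 1, "delta_pos": [-0.018, -0.127, 0.12], "yaw": -0.005}
    - {"fingers": 1, "delta_pos": [-0.018, -0.127, 0.22], "yaw": -0.005}
    - {"fingers": 1, "delta_pos": [-0.018, -0.127, 0.32], "yaw": -0.005}
    - {"fingers": 1, "delta_pos": [-0.018, -0.127, 0.41], "yaw": -0.005}
    - {"fingers": 1, "delta_pos": [-0.018, -0.127, 0.455], "yaw": -0.005}
    - {"fingers": 1, "delta_pos": [-0.018, -0.127, 0.455], "yaw": -0.005}
    - {"fingers": 0, "delta_pos": [-0.018, -0.127, 0.455], "yaw": -0.005}
    - {"fingers": 0, "delta_pos": [-0.018, -0.127, 0.455], "yaw": -0.005}
    - {"fingers": 0, "delta_pos": [-0.018, -0.127, 0.455], "yaw": -0.005}
    - {"fingers": 0, "delta_pos": [-0.018, -0.127, 0.455], "yaw": -0.005}
    - {"fingers": 0, "delta_pos": [-0.018, -0.127, 0.455], "yaw": -0.005}

```text
clock: 15.85
eef_pos: [0.4491, -0.3973, 0.0395]
tool_rot: [-0.002, 1.0, -0.001, 0.001]
ft_force: [-0.5, 0.5, 4.7]
grip_width: 0.0345
grasp_force: 59.5
```

Request:
jog_arm:
  deltas:
    - {"fingers": 0, "delta_pos": [0, 0, -0.06], "yaw": 0}
    - {"fingers": 0, "delta_pos": [0, 0, -0.16], "yaw": 0}
    - {"fingers": 0, "delta_pos": [0, 0, -0.3], "yaw": 0}
    - {"fingers": 0, "delta_pos": [0, 0, -0.44], "yaw": 0}
    - {"fingers": 0, "delta_pos": [0, 0.04, -0.55], "yaw": 0}
    - {"fingers": 0, "delta_pos": [0, 0.16, -0.6], "yaw": 0}
    - {"fingers": 0, "delta_pos": [0, 0.3, -0.6], "yaw": 0}
    - {"fingers": 0, "delta_pos": [0, 0.44, -0.6], "yaw": 0}
    - {"fingers": 0, "delta_pos": [0, 0.58, -0.6], "yaw": 0}
    - {"fingers": 0, "delta_pos": [0, 0.72, -0.6], "yaw": 0}
    - {"fingers": 0, "delta_pos": [0, 0.86, -0.6], "yaw": 0}
    - {"fingers": 0, "delta_pos": [0, 1, -0.6], "yaw": 0}

```text
clock: 17.05
eef_pos: [0.4466, -0.0946, 0.218]
tool_rot: [-0.002, 1.0, -0.0, 0.001]
ft_force: [0.5, 0.3, -0.1]
grip_width: 0.0343
grasp_force: 59.8
```

```bash
python3 - <<'E'
from h import *
o=bot.get_obs(); c=cam('wrist'); T=cork(c,o)
m=(abs(T[...,0])<.035)&(abs(T[...,1])<.018)&(T[...,2]<.06)&(T[...,2]>-.055)
for a,b in [(-.05,-.03),(-.03,-.015),(-.015,0),(0,.015),(.015,.04)]:
    q=T[m&(T[...,2]>=a)&(T[...,2]<b)]
    if len(q)>20: print(a,b,len(q),np.percentile(q,[2,50,98],axis=0).round(4).tolist())
go([.477,.222,.2],9.4);go([.477,.222,.1],9.4)
E
```

```text
-0.05 -0.03 4911 [[-0.007, -0.0169, -0.0489], [0.0043, 0.0001, -0.0325], [0.0173, 0.0165, -0.0302]]
-0.03 -0.015 5072 [[-0.0074, -0.0175, -0.0298], [0.0118, -0.0002, -0.0253], [0.0177, 0.0176, -0.0164]]
-0.015 0 2571 [[0.0025, -0.0171, -0.0142], [0.0153, 0.0001, -0.0087], [0.019, 0.0176, -0.0004]]
0 0.015 1674 [[0.0078, -0.0172, 0.0002], [0.0175, 0.0001, 0.0067], [0.0205, 0.0175, 0.0146]]
0.015 0.04 1668 [[0.0108, -0.017, 0.0154], [0.0196, 0.0, 0.0251], [0.0224, 0.0171, 0.037]]
pos [ 0.446  -0.0891  0.2179] d [-0.1129  1.0356  0.0652] yaw -0.197 grip 0.034313331818026586 59.876701727625914 F [-0.8  3.5 -0.2]
pos [ 0.446  -0.0891  0.2179] d [-0.1128  1.0338  0.3985] yaw -0.197 grip 0.034313331818026586 59.876701727625914 F [-0.8  3.5 -0.2]
```

Request:
jog_arm:
  deltas:
    - {"fingers": 0, "delta_pos": [-0.02, 0.12, 0], "yaw": -0.1}
    - {"fingers": 0, "delta_pos": [-0.04, 0.26, 0], "yaw": -0.197}
    - {"fingers": 0, "delta_pos": [-0.06, 0.4, 0], "yaw": -0.197}
    - {"fingers": 0, "delta_pos": [-0.08, 0.54, 0], "yaw": -0.197}
    - {"fingers": 0, "delta_pos": [-0.1, 0.68, 0], "yaw": -0.197}
    - {"fingers": 0, "delta_pos": [-0.12, 0.82, 0], "yaw": -0.197}
    - {"fingers": 0, "delta_pos": [-0.12, 0.93, 0.03], "yaw": -0.197}
    - {"fingers": 0, "delta_pos": [-0.12, 1, 0.1], "yaw": -0.197}
    - {"fingers": 0, "delta_pos": [-0.12, 1, 0.15], "yaw": -0.197}
    - {"fingers": 0, "delta_pos": [-0.12, 1, 0.15], "yaw": -0.197}

```text
clock: 18.1
eef_pos: [0.4801, 0.2039, 0.1703]
tool_rot: [-0.08, 0.997, -0.001, -0.002]
ft_force: [-1.0, -0.8, -0.7]
grip_width: 0.0345
grasp_force: 59.9
```

```bash
python3 - <<'E'
from h import *
go([.479,.222,.104],9.4)
E
```

```text
pos [0.4801 0.2039 0.1703] d [-0.0071  0.0603  0.221 ] yaw -0.005 grip 0.03450967726510847 59.944965909817256 F [-1.  -0.8 -0.7]
```

Request:
jog_arm:
  deltas:
    - {"fingers": 0, "delta_pos": [-0.006, 0.056, 0.05], "yaw": 0}
    - {"fingers": 0, "delta_pos": [-0.006, 0.056, 0.12], "yaw": 0}
    - {"fingers": 0, "delta_pos": [-0.006, 0.056, 0.17], "yaw": 0}
    - {"fingers": 0, "delta_pos": [-0.006, 0.056, 0.2], "yaw": 0}
    - {"fingers": 0, "delta_pos": [-0.006, 0.056, 0.215], "yaw": 0}
    - {"fingers": 0, "delta_pos": [-0.006, 0.056, 0.22], "yaw": 0}
    - {"fingers": 0, "delta_pos": [-0.006, 0.056, 0.225], "yaw": 0}
    - {"fingers": 0, "delta_pos": [-0.006, 0.056, 0.228], "yaw": 0}

```text
clock: 18.9
eef_pos: [0.4814, 0.221, 0.1046]
tool_rot: [-0.079, 0.997, 0.0, 0.001]
ft_force: [0.2, -0.5, -0.9]
grip_width: 0.0346
grasp_force: 60.0
```

Request:
jog_arm:
  deltas:
    - {"fingers": 0, "delta_pos": [0.005, 0, 0.004], "yaw": 0}
    - {"fingers": 0, "delta_pos": [0.005, 0, 0.008], "yaw": 0}
    - {"fingers": 0, "delta_pos": [0.005, 0, 0.01], "yaw": 0}
    - {"fingers": 0, "delta_pos": [0.005, 0, 0.01], "yaw": 0}

```text
clock: 19.3
eef_pos: [0.4801, 0.2208, 0.103]
tool_rot: [-0.079, 0.997, 0.0, 0.001]
ft_force: [-1.9, -2.1, 10.2]
grip_width: 0.0344
grasp_force: 61.5
```

Request:
jog_arm:
  deltas:
    - {"fingers": 0.62, "delta_pos": [0, 0, 0], "yaw": 0}
    - {"fingers": 0.62, "delta_pos": [0, 0, 0], "yaw": 0}
    - {"fingers": 0.62, "delta_pos": [0, 0, 0], "yaw": 0}
    - {"fingers": 0.62, "delta_pos": [0, 0, 0], "yaw": 0}
    - {"fingers": 0.62, "delta_pos": [0, 0, -0.06], "yaw": 0}
    - {"fingers": 0.62, "delta_pos": [0, 0, -0.16], "yaw": 0}
    - {"fingers": 0.8, "delta_pos": [0, 0, -0.3], "yaw": 0}
    - {"fingers": 1, "delta_pos": [0, 0, -0.45], "yaw": 0}
    - {"fingers": 1, "delta_pos": [0.25, -0.36, -0.75], "yaw": 0}
    - {"fingers": 1, "delta_pos": [0.25, -0.36, -0.75], "yaw": 0}
    - {"fingers": 1, "delta_pos": [0.25, -0.36, -0.75], "yaw": 0}
    - {"fingers": 1, "delta_pos": [0.25, -0.36, -0.75], "yaw": 0}

```text
clock: 20.5
eef_pos: [0.4218, 0.0998, 0.3297]
tool_rot: [-0.078, 0.997, 0.0, 0.003]
ft_force: [1.5, 1.1, 0.8]
grip_width: 0.0855
grasp_force: 0.0
```

```bash
python3 - <<'E'
from h import *
c=cam('wrist'); save(c,'w6');P=c['P'];im=c['image'];np.savez('w6',P=P,im=im)
go([.537,.09,.2],20)
E
```

```text
pos [0.4222 0.1002 0.329 ] d [-0.3706 -0.0928  0.4321] yaw -0.2464 grip 0.08525780617502236 0.0 F [-0.4  0.2  0.4]
```

View pics/w6.png

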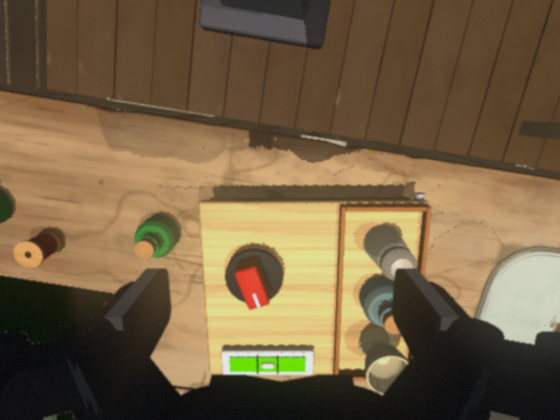

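All three stand in the bay at (392,250), (382,302) and (385,362). The knob bar is at (253,283) and the level at (268,364).

```bash
python3 - <<'E'
from h import *
d=np.load('w6.npz');P=d['P'];im=d['im'].astype(int)
win=np.zeros(P.shape[:2],bool); win[235:325,215:300]=1
r=win&(P[...,2]>.1)
q=P[r]; print(len(q),np.nanmedian(q,0)); rect=cv2.minAreaRect((q[:,:2]*1000).astype('float32')); print('bar top',rect)
qc=q-q.mean(0); u,s,v=np.linalg.svd(qc[:,:2],full_matrices=False); print('ang',np.degrees(np.arctan2(v[0,1],v[0,0])),q.mean(0), 'z',np.percentile(q[:,2],[5,50,95]))
k=win&(abs(P[...,2]-.083)<.004); (c,rad)=cv2.minEnclosingCircle((P[k][:,:2]*1000).astype('float32')); print('disc',c,rad,np.median(P[k][:,2]))
E
```

```text
1039 [0.53122432 0.08723285 0.10823028]
bar top ((533.5520629882812, 87.09471130371094), (46.45587921142578, 24.549535751342773), 27.411582946777344)
ang 27.73147522058473 [0.53152207 0.08723688 0.10774897] z [0.10333176 0.10823028 0.10958591]
disc (533.7626953125, 87.20159149169922) 32.13401794433594 0.08245162603090458
```

```bash
cat >> h.py <<'E'
VC=np.array([.6464,.1179,.076])
def bubble(show=None,dz=0):
    c=cam('side'); im=c['image'].astype(float)
    yb=np.array([-.1633,.9866,0]); xb=np.array([.9866,.1633,0])
    K=np.array([[c['fx'],0,c['cx']],[0,c['fy'],c['cy']],[0,0,1]])
    s=np.arange(-60,61)*1e-3; t=np.arange(-20,21)*1e-3
    W=VC+np.array([0,0,dz])+s[None,:,None]*yb+t[:,None,None]*xb
    uv=cv2.projectPoints(W.reshape(-1,3),c['R'],c['t'],K,None)[0].reshape(W.shape[0],W.shape[1],2).astype('float32')
    rec=cv2.remap(c['image'],uv[...,0],uv[...,1],cv2.INTER_CUBIC)
    if show: cv2.imwrite(f'pics/{show}.png',cv2.resize(rec,None,fx=6,fy=6,interpolation=cv2.INTER_CUBIC)[...,::-1])
    return rec,uv
E
python3 - <<'E'
from h import *
go([.5337,.0871,.17],27.5); go([.5337,.0871,.106],27.5)
rec,uv=bubble('rec0'); print(uv[20,[0,60,120]])
im=np.load('w6.npz')['im']
a=cv2.resize(im[340:385,210:325],None,fx=6,fy=6,interpolation=cv2.INTER_CUBIC)
b=cv2.resize(rec,None,fx=5.7,fy=6,interpolation=cv2.INTER_CUBIC)
W=max(a.shape[1],b.shape[1]); f=lambda x:cv2.copyMakeBorder(x,4,4,0,W-x.shape[1],cv2.BORDER_CONSTANT)
cv2.imwrite('pics/cmp.png',np.vstack([f(a),f(b)])[...,::-1])
E
```

```text
pos [0.4222 0.1002 0.329 ] d [-0.3577 -0.1007  0.532 ] yaw -0.413 grip 0.08525780617502236 0.0 F [-0.4  0.2  0.4]
pos [0.4222 0.1002 0.329 ] d [-0.3566 -0.1006  0.7453] yaw -0.413 grip 0.08525780617502236 0.0 F [-0.4  0.2  0.4]
[[218.01035 260.9975 ]
 [210.77419 275.3393 ]
 [202.95483 290.83698]]
```

View pics/cmp.png

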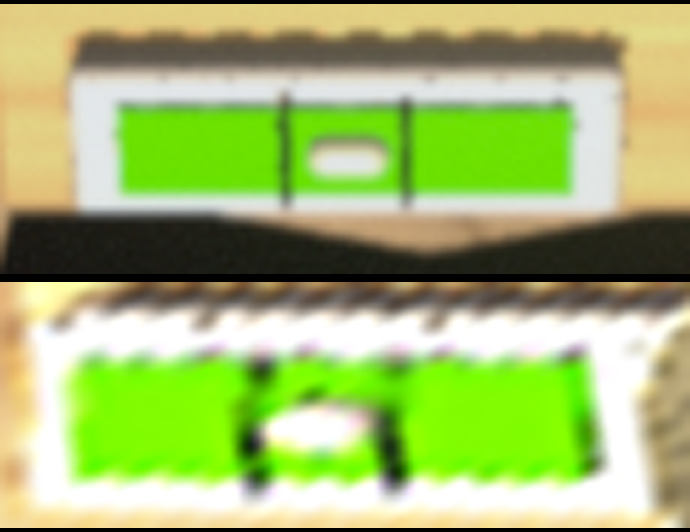

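The rectified side view (lower strip) matches the wrist view: unpressed, the bubble lies about midway between the lines. So pressing should shift it by about +15 mm, which calls for a turn of about 1 rad clockwise. Now the knob.

Request:
jog_arm:
  deltas:
    - {"fingers": 0.62, "delta_pos": [-0.357, -0.1, 0.2], "yaw": -0.413}
    - {"fingers": 0.62, "delta_pos": [-0.357, -0.1, 0.3], "yaw": -0.413}
    - {"fingers": 0.62, "delta_pos": [-0.357, -0.1, 0.4], "yaw": -0.413}
    - {"fingers": 0.62, "delta_pos": [-0.357, -0.1, 0.5], "yaw": -0.413}
    - {"fingers": 0.62, "delta_pos": [-0.357, -0.1, 0.55], "yaw": -0.413}
    - {"fingers": 0.62, "delta_pos": [-0.357, -0.1, 0.55], "yaw": -0.413}

```text
clock: 21.2
eef_pos: [0.5299, 0.0899, 0.155]
tool_rot: [-0.24, 0.971, 0.001, -0.006]
ft_force: [-0.2, -0.3, 0.8]
grip_width: 0.053
grasp_force: 0.0
```

```bash
python3 - <<'E'
from h import *
go([.5337,.0871,.107],27.5)
E
```

```text
pos [0.5299 0.0899 0.155 ] d [-0.0084 -0.0147  0.1598] yaw 0.0053 grip 0.052997362866434666 0.0 F [-0.2 -0.3  0.8]
```

Request:
jog_arm:
  deltas:
    - {"fingers": 0.62, "delta_pos": [-0.006, -0.008, 0], "yaw": 0.004}
    - {"fingers": 0.62, "delta_pos": [-0.006, -0.008, 0.05], "yaw": 0.004}
    - {"fingers": 0.62, "delta_pos": [-0.006, -0.008, 0.1], "yaw": 0.004}
    - {"fingers": 0.62, "delta_pos": [-0.006, -0.008, 0.14], "yaw": 0.004}
    - {"fingers": 0.62, "delta_pos": [-0.006, -0.008, 0.155], "yaw": 0.004}
    - {"fingers": 0.62, "delta_pos": [-0.006, -0.008, 0.155], "yaw": 0.004}

```text
clock: 21.8
eef_pos: [0.5356, 0.0883, 0.1145]
tool_rot: [-0.238, 0.971, 0.0, 0.0]
ft_force: [-0.7, 0.0, -0.7]
grip_width: 0.0529
grasp_force: 0.0
```

```bash
python3 - <<'E'
from h import *
go([.5337,.0871,.107],27.5)
E
```

```text
pos [0.5356 0.0883 0.1145] d [ 0.0075 -0.0006  0.0251] yaw 0.0001 grip 0.05286908618867723 0.0 F [-0.7  0.  -0.7]
```

Close on the bar, letting it centre.

Request:
jog_arm:
  deltas:
    - {"fingers": 0.62, "delta_pos": [0.007, 0, 0.015], "yaw": 0}
    - {"fingers": 0.62, "delta_pos": [0.007, 0, 0.028], "yaw": 0}
    - {"fingers": 0, "delta_pos": [0.007, 0, 0.028], "yaw": 0}
    - {"fingers": 0, "delta_pos": [0.007, 0, 0.028], "yaw": 0}
    - {"fingers": 0, "delta_pos": [0.007, 0, 0.028], "yaw": 0}
    - {"fingers": 0, "delta_pos": [0.007, 0, 0.028], "yaw": 0}

```text
clock: 22.4
eef_pos: [0.5339, 0.0868, 0.1064]
tool_rot: [-0.237, 0.971, -0.0, 0.0]
ft_force: [0.0, -1.3, 2.8]
grip_width: 0.0227
grasp_force: 61.4
```

Request:
jog_arm:
  deltas:
    - {"fingers": 0, "delta_pos": [0, 0, 0.01], "yaw": 0}
    - {"fingers": 0, "delta_pos": [0, 0, 0.02], "yaw": 0}
    - {"fingers": 0, "delta_pos": [0, 0, 0.03], "yaw": 0}
    - {"fingers": 0, "delta_pos": [0, 0, 0.03], "yaw": 0}

```text
clock: 22.8
eef_pos: [0.534, 0.0864, 0.098]
tool_rot: [-0.237, 0.971, -0.001, 0.0]
ft_force: [-1.9, -5.5, 10.2]
grip_width: 0.0227
grasp_force: 62.6
```

```bash
cat >> h.py <<'E'
def bub(show=None,dz=0):
    rec,uv=bubble(show,dz); r=rec.astype(float)
    g=(r[...,1]>150)&(r[...,0]<140)&(r[...,2]<120); rows=np.where(g.sum(1)>35)[0]; a,b=rows[0],rows[-1]
    mid=r[a+1:b]; cols=np.where(g.any(0))[0]
    w=np.clip(mid[...,2]-60,0,None); w[:,:cols[0]+6]=0; w[:,cols[-1]-5:]=0   # blue channel: pale only
    prof=w.max(0); k=np.arange(121)-60
    d=r[a:b+1].max(2).mean(0)
    dd=np.clip(90-np.abs(0)*0-r[a:b+1].max(2).min(0),0,None); 
    cp=(prof*k).sum()/prof.sum(); dk=[int(k[i]) for i in np.argsort(d[cols[0]+8:cols[-1]-8])[:8]+cols[0]+8]
    print('rows',a,b,'green',k[cols[0]],k[cols[-1]],'bubble',cp.round(2),'ext',k[prof>90][[0,-1]] if (prof>90).any() else '','dark',sorted(dk))
E
python3 - <<'E'
from h import *
go([.5337,.0871,.107],27.5); bub('rec1')
E
```

```text
pos [0.534  0.0864 0.098 ] d [-0.0001  0.0026 -0.0301] yaw -0.0013 grip 0.022699843987848425 62.561166286468506 F [-1.9 -5.5 10.2]
rows 11 28 green -38 48 bubble 4.39 ext [-3 12] dark [-11, -10, -9, -8, 12, 13, 14, 15]
```

Request:
jog_arm:
  deltas:
    - {"fingers": 0, "delta_pos": [0, 0.005, 0.01], "yaw": 0}
    - {"fingers": 0, "delta_pos": [0, 0.005, 0.02], "yaw": 0}
    - {"fingers": 0, "delta_pos": [0, 0.005, 0.02], "yaw": 0}
    - {"fingers": 0, "delta_pos": [0, 0.005, 0.02], "yaw": 0}

```text
clock: 23.25
eef_pos: [0.534, 0.0866, 0.0929]
tool_rot: [-0.237, 0.972, -0.002, 0.001]
ft_force: [-2.7, -7.9, 12.6]
grip_width: 0.0225
grasp_force: 63.0
```

```bash
python3 - <<'E'
from h import *
bub('rec2')
E
```

```text
rows 11 28 green -39 48 bubble 15.67 ext [ 8 24] dark [-12, -11, -10, -9, -8, -7, 13, 14]
```

Request:
jog_arm:
  deltas:
    - {"fingers": 0, "delta_pos": [0, -0.008, 0.006], "yaw": 0}
    - {"fingers": 0, "delta_pos": [0, -0.008, 0.006], "yaw": 0.07}
    - {"fingers": 0, "delta_pos": [0, -0.008, 0.005], "yaw": 0.15}
    - {"fingers": 0, "delta_pos": [0, -0.008, 0.004], "yaw": 0.23}
    - {"fingers": 0, "delta_pos": [0, -0.008, 0.003], "yaw": 0.31}
    - {"fingers": 0, "delta_pos": [0, -0.008, 0.002], "yaw": 0.39}
    - {"fingers": 0, "delta_pos": [0, -0.008, 0.001], "yaw": 0.47}
    - {"fingers": 0, "delta_pos": [0, -0.008, 0], "yaw": 0.55}
    - {"fingers": 0, "delta_pos": [0, -0.008, -0.001], "yaw": 0.6}
    - {"fingers": 0, "delta_pos": [0, -0.008, -0.002], "yaw": 0.6}

```text
clock: 24.3
eef_pos: [0.5341, 0.0869, 0.0936]
tool_rot: [-0.004, 1.0, 0.001, 0.001]
ft_force: [-5.7, -0.8, 13.6]
grip_width: 0.0227
grasp_force: 63.1
```

```bash
python3 - <<'E'
from h import *
go([.5337,.0871,.095],27.5); bub('rec3',.001)
E
```

```text
pos [0.5341 0.0869 0.0936] d [ 0.0013  0.0006 -0.0046] yaw -0.6003 grip 0.022721764415182814 63.10070872306824 F [-5.7 -0.8 13.6]
rows 12 29 green -41 47 bubble 10.38 ext [ 3 18] dark [-13, -12, -11, -10, -9, 11, 12, 13]
```

Request:
jog_arm:
  deltas:
    - {"fingers": 0, "delta_pos": [0.003, 0, -0.001], "yaw": 0.08}
    - {"fingers": 0, "delta_pos": [0.004, 0, -0.002], "yaw": 0.16}
    - {"fingers": 0, "delta_pos": [0.004, 0, -0.004], "yaw": 0.24}
    - {"fingers": 0, "delta_pos": [0.004, 0, -0.005], "yaw": 0.32}
    - {"fingers": 0, "delta_pos": [0.004, 0, -0.006], "yaw": 0.4}
    - {"fingers": 0, "delta_pos": [0.004, 0, -0.008], "yaw": 0.48}
    - {"fingers": 0, "delta_pos": [0.004, 0, -0.009], "yaw": 0.56}
    - {"fingers": 0, "delta_pos": [0.004, 0, -0.01], "yaw": 0.64}
    - {"fingers": 0, "delta_pos": [0.004, 0, -0.011], "yaw": 0.7}
    - {"fingers": 0, "delta_pos": [0.004, 0, -0.011], "yaw": 0.7}

```text
clock: 25.35
eef_pos: [0.5341, 0.0876, 0.0974]
tool_rot: [0.267, 0.964, 0.002, 0.001]
ft_force: [-3.0, 0.9, 13.8]
grip_width: 0.0227
grasp_force: 63.1
```

```bash
python3 - <<'E'
from h import *
go([.5337,.0871,.095],27.5); bub('rec4',.002)
E
```

```text
pos [0.5341 0.0876 0.0974] d [ 0.0003 -0.0022  0.008 ] yaw -1.2997 grip 0.022678673474618702 63.06000351905823 F [-3.   0.9 13.8]
rows 13 30 green -43 47 bubble 0.63 ext [-7  8] dark [-15, -14, -13, -12, 9, 10, 11, 12]
```

Request:
jog_arm:
  deltas:
    - {"fingers": 0, "delta_pos": [0.003, 0, -0.003], "yaw": 0.07}
    - {"fingers": 0, "delta_pos": [0.003, 0, -0.006], "yaw": 0.14}
    - {"fingers": 0, "delta_pos": [0.003, 0, -0.008], "yaw": 0.14}
    - {"fingers": 0, "delta_pos": [0.003, 0, -0.008], "yaw": 0.14}
    - {"fingers": 0, "delta_pos": [0.003, 0, -0.008], "yaw": 0.14}

```text
clock: 25.9
eef_pos: [0.534, 0.0878, 0.0999]
tool_rot: [0.32, 0.948, 0.002, 0.002]
ft_force: [-1.6, -0.2, 13.1]
grip_width: 0.0231
grasp_force: 62.9
```

```bash
python3 - <<'E'
from h import *
go([.5337,.0871,.095],27.5); bub('rec5',.002)
c=cam('side'); a=cv2.resize(c['image'][220:370,150:350],None,fx=3.9,fy=3.9,interpolation=cv2.INTER_CUBIC)
b=cv2.imread('pics/rec5.png')[...,::-1]; a=a[:350,:726]; cv2.imwrite('pics/fin.png',np.vstack([a,b[:,:726]])[...,::-1])
E
```

```text
pos [0.534  0.0878 0.0999] d [-0.0006 -0.0025  0.0162] yaw -1.4394 grip 0.02308099915229518 62.90855169296265 F [-1.6 -0.2 13.1]
rows 12 30 green -44 46 bubble -3.41 ext [-12   4] dark [-15, -14, -13, 8, 9, 10, 11, 12]
```

View pics/fin.png

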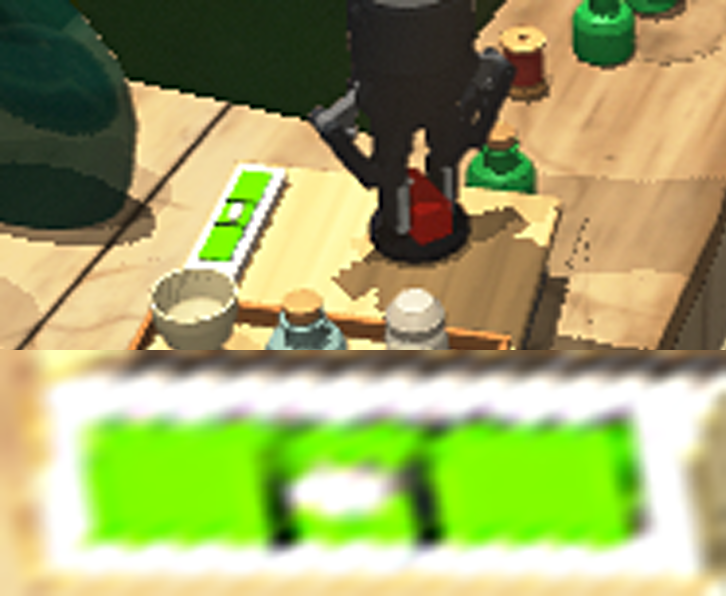

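The bubble at (340,490) lies between the lines at (280,490) and (425,490), about 2 mm low. The three objects stand in the bay and the gripper is on the knob. I'll press a little more to check that the shelf is fully seated.

Request:
jog_arm:
  deltas:
    - {"fingers": 0, "delta_pos": [0, 0, 0.004], "yaw": 0}
    - {"fingers": 0, "delta_pos": [0, 0, 0.007], "yaw": 0}
    - {"fingers": 0, "delta_pos": [0, 0, 0.007], "yaw": 0}
    - {"fingers": 0, "delta_pos": [0, 0, 0.007], "yaw": 0}
    - {"fingers": 0, "delta_pos": [0, 0, 0.007], "yaw": 0}

```text
clock: 26.5
eef_pos: [0.5341, 0.0878, 0.0979]
tool_rot: [0.32, 0.948, 0.002, 0.002]
ft_force: [-1.6, 0.9, 14.0]
grip_width: 0.0228
grasp_force: 63.0
```

```bash
python3 - <<'E'
from h import *
go([.5337,.0871,.095],27.5); bub('rec6',.002); bub('rec6b',.002)
E
```

```text
pos [0.5341 0.0878 0.0979] d [-0.0004 -0.0026  0.0097] yaw -1.4395 grip 0.022752490912957835 62.977577447891235 F [-1.6  0.9 14. ]
rows 12 30 green -44 46 bubble -3.6 ext [-12   4] dark [-15, -14, -13, -12, 9, 10, 11, 12]
rows 12 30 green -44 46 bubble -3.63 ext [-12   4] dark [-15, -14, -13, -12, 9, 10, 11, 12]
```

Request:
jog_arm:
  deltas:
    - {"fingers": 0, "delta_pos": [0, 0, 0], "yaw": -0.06}
    - {"fingers": 0, "delta_pos": [0, 0, 0], "yaw": -0.12}
    - {"fingers": 0, "delta_pos": [0, 0, 0], "yaw": -0.16}
    - {"fingers": 0, "delta_pos": [0, 0, 0], "yaw": -0.16}
    - {"fingers": 0, "delta_pos": [0, 0, 0], "yaw": -0.16}
    - {"fingers": 0, "delta_pos": [0, 0, 0], "yaw": -0.16}

```text
clock: 27.2
eef_pos: [0.534, 0.0877, 0.0978]
tool_rot: [0.259, 0.966, 0.002, 0.002]
ft_force: [-2.8, -0.1, 13.4]
grip_width: 0.0229
grasp_force: 63.0
```

```bash
python3 - <<'E'
from h import *
go([.5337,.0871,.095],27.5); bub('rec7',.002); bub('rec7b',.002)
E
```

```text
pos [0.534  0.0877 0.0978] d [-0.0001 -0.0021  0.0094] yaw -1.2794 grip 0.022863020815506334 63.01956295967102 F [-2.8 -0.1 13.4]
rows 13 30 green -43 46 bubble -1.35 ext [-9  7] dark [-14, -13, -12, -11, 9, 10, 11, 12]
rows 13 30 green -43 47 bubble -1.33 ext [-9  7] dark [-14, -13, -12, -11, 9, 10, 11, 12]
```

View pics/rec7.png

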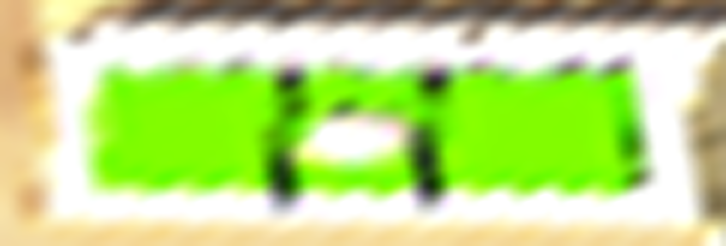

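The bubble (352,138) is midway between the lines at (285,140) and (428,140), the shelf is seated and the knob is sunk at about 13 N. Handing in.

```bash
python3 -c "
from workcell import bot
print(bot.job_done())"
```

```text
the job is handed in; nothing more can be done
None
```

The shaker, egg cup and corked bottle stand upright in the bay, and the arm is holding the knob pressed with about 13 N, the shelf seated and the bubble centred between its lines; the job is handed in (no verdict was returned).

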